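Check the curing pot's pressure with the rod gauge

TASK

Take the blue pressure gauge out of its wooden stand and press it squarely down over the brass valve on the pressure pot, firmly enough that its rim squeezes the rubber washer, and keep it pressed for about two seconds so the pot's pressure pushes the indicator rod out (push with about 17 N, never more than 25 N). Then put the gauge back upright in its well in the stand with the rod still standing out, let go, and leave everything else on the bench as it is.

Things in the scene. Friction and masses are not known exactly. Their poses are not given: they have to be found in the camera images.
- gauge_center (a point): Centre of the loose upright pressure gauge (0.2 kg), z up along it. Body 100 mm tall, 50 mm either way. Lower 60 mm: blue cup, 36 mm diameter, open below, bore 19 mm. Upper 40 mm: bare steel grip, 24 mm diameter. The blue shoulder at the grip's foot, 10 mm above this point, faces up: fingertips can stand on it so that pressing does not slip. Rod tip 56 mm above this point when home, 78 when out.
- gauge_rod (a joint): How far the red-tipped indicator rod stands out of the gauge's top, m: 0 home, 0.0216 full. A sprung probe in the cup's bore, 24 mm up from the rim, drives it when the valve's pin pushes the probe up. Well seated it ends at 0.006 to 0.018 by the pot's unknown pressure; friction keeps it there when lifted off. Never pull it by hand.
- pot: Pressure pot, fixed: aluminium, 182 mm diameter, grey lid with flat top 115 mm above the origin (centre of underside); clamp knobs and fittings on the lid reach 131 mm. Its brass valve: lowering the gauge over it, the pin resists with a steady 7 to 10 N (unknown); then the washer adds about 5 N per mm, hard stop after 5 mm. 14 to 20 N in all seals; under 12 N leaks; over 25 N damages the valve.
- valve_foot (a point): Point on the lid's top on the valve's vertical axis; z up. Going up: brass boss; black rubber washer, 43 mm diameter, its top 24 to 36 mm above this point (differs from pot to pot, not measured); brass stem, 16 mm diameter, tapered end 20 mm above the washer; sprung steel pin, 8 mm diameter, tip 32 mm above the washer. The pin meets the gauge's probe about 8 mm before the rim meets the washer.
- well (a point): Mouth centre of the gauge's round well in the top of the wooden stand (fixed; 90 x 170 x 42 mm). z up. Well 41 mm in diameter, 30 mm deep: with the gauge standing in it, the gauge's centre is 20 mm above this point. A narrow hole 86 mm away towards +y of this frame holds the valve key.
- valve_key: Bystander: small key with orange bow, 66 mm tall, standing loose in the stand's narrow hole, origin at its lower end.
- jaw_yellow_mid (a point): Bystander: yellow plaster jaw model, about 70 x 68 x 28 mm, loose; point at half its height.
- jaw_mint_mid (a point): Bystander: mint plaster jaw model, same size, loose; point at half its height.
- bottle_white: Bystander: white bottle, 56 mm diameter, 120 mm tall, origin at the centre of its underside.
- bottle_clear: Bystander: clear bottle with blue cap, 60 mm diameter, 130 mm tall, origin at the centre of its underside.
- bowl: Bystander: green mixing bowl, 110 mm diameter, 60 mm tall, origin at the centre of its underside.
- brush: Bystander: brush, 170 mm long, lying on the bench, origin near its middle.
- spatula: Bystander: spatula, 190 mm long, lying on the bench, origin near its middle.
Mind the look-alikes: they are no part of the job. What is shaped like the pot but green or red is not meant.

How it is judged:
By the outcome, as a careful person would: the job done as asked, in the order asked, and still so for the second after the job is handed in, with the robot touching nothing.
It also fails if it takes over 67 s, if anything falls off the work surface, if the arm or the gripper's body presses on something with over 40 N, if the wrist force passes 120 N, or if a joint passes its speed limit or range.

ROBOT

A 6-joint arm with a two-finger parallel gripper is mounted at the origin on the work surface. World frame = base frame: x ahead of the robot, y to its left, z up, the work surface at z = 0. Lengths are in mm, angles in rad, forces in N, time in s.
With the tool pointing down it reaches from about 275 to 825 mm from the base axis. Payload 5.2 kg.
Tool frame: the origin (TCP) lies midway between the tips of the shut fingers; the grasp point (between the pads) lies grasp_offset behind it (grasp_offset is the distance from the TCP to the grasp point, in mm); z points along the fingers, y is the direction in which the jaws open and shut (so a half turn about z gives the same grasp; the last joint's range is limited). The gripper opens to 93 mm and grips with 3 to 60 N. Pads are 15 mm wide; open, the fingers measure 128 mm over their backs; the gripper's body (75 mm by 188 mm) begins 65 mm behind the grasp point.
Start: joints at [0.917, 0.259, 1.535, -0, 1.348, -0.203], TCP at [239.607, 495.069, 218.653] pointing down, gripper open.
Joint ranges: [-3.14, 3.14], [-0.91, 2.08], [0.19, 2.58], [-1.22, 4.36], [0.22, 2.71], [-3.12, 3.12]. Speed limits (rad/s): [2.57, 2.57, 3.14, 3.14, 3.14, 3.14].

INTERFACE

Orientations are given as a unit quaternion [x, y, z, w].
In Python, from bench import * gives the robot as it stands. Calls block until the motion is done:
- move_to(position, orientation): joint-space move of the TCP to a pose.
- move_l(position, orientation=None, rate=150, contact_N=None): straight line of the TCP; orientation=None keeps the orientation; rate is the mean speed in mm/s. With contact_N (N) it stops when the force on the tool has changed by that much, and returns True; else False.
- move_joints(angles): joint-space move.
- open_gripper() and close(effort=None): open the fingers fully, or close them until they stop; effort is the grip in N (None keeps the last).
- dwell(seconds).
- inverse_kinematics(position, orientation): joint angles nearest the present ones, or None.
- grab_frame(name): name is "scene" or "top"; returns the picture (400x640x3 uint8, blue, green, red); there is no depth.
- camera_model(name): a dict with "fx", "fy", "cx", "cy" (pixels), "k1" (the pictures are not rectified: a ray, as slopes to the right and down, at radius r is drawn at 1 + k1 r^2 times it, then the intrinsics apply), "rvec" (rotation vector, rad) and "tvec" (3), from world to camera coordinates, as OpenCV has them. Camera axes: x right, y down, z forward; pixel columns grow to the right and rows downward; lengths in mm; the calibration is good to about 2 mm. A picture is of the moment at which its call begins. camera_model takes no time and is no camera call.
A pose or a line that the arm cannot do raises Unreachable and nothing moves.
- finish_job(): hands the job in, once; it reports no verdict.
Readings, each from a call of its own:
- get_time_s(): time.
- get_joints(): joint angles.
- get_joint_vel(): joint speeds.
- get_effort(): joint torques, N m.
- get_ee_pos(): TCP position.
- get_tool_rot(): TCP orientation.
- get_ft_force(): force on the tool from outside, world axes, zero at the start.
- get_moment(): the same for the moment, N m.
- get_gripper_width(): opening from 0.0 (shut) to 1.0 (fully open).
Only numpy, scipy, OpenCV 4.12 (cv2) and the standard library are available. Lean on these libraries where they do the work, as an engineer would, in place of code of your own. Each camera call takes 0.05 s, during which the arm holds its last target.

## Working session

There is one attempt and no reset: what is moved stays moved. The work goes in short steps, each a Python script; the robot and the scene stay as the last script left them, time stands still between calls to the robot, and variables do not carry over. Pictures are saved under pics/ and viewed, and the job is handed in when it is done.

```bash
mkdir -p pics; ls
python3 - <<'E'
from bench import *
import cv2
print(get_time_s(), get_tool_rot(), get_ee_pos())
try: print(grasp_offset)
except Exception as e: print(e)
for n in("scene","top"):
    cv2.imwrite(f"pics/{n}0.png",grab_frame(n)); print(n,camera_model(n))
E
```

```text
pics
0.0 [ 2.23485090e-01  9.74706926e-01 -8.34006165e-04 -3.56335379e-04] [239.27134713 494.61380555 217.82807921]
18.8
scene {'fx': 475.2217934277308, 'fy': 475.2217934277308, 'cx': 322.8946559214011, 'cy': 198.1674071277226, 'k1': -0.11117144040185503, 'rvec': array([ 0.81908594,  2.52888892, -1.09067371]), 'tvec': array([ 435.48609308, -159.05848016, 1540.62919498])}
top {'fx': 454.7874295990003, 'fy': 454.7874295990003, 'cx': 312.1643635608162, 'cy': 193.20606933645487, 'k1': -0.08062636361671294, 'rvec': array([ 2.15843175, -2.17596561,  0.12080575]), 'tvec': array([  -9.94042047,  532.18703183, 1531.21304687])}
```

View pics/scene0.png

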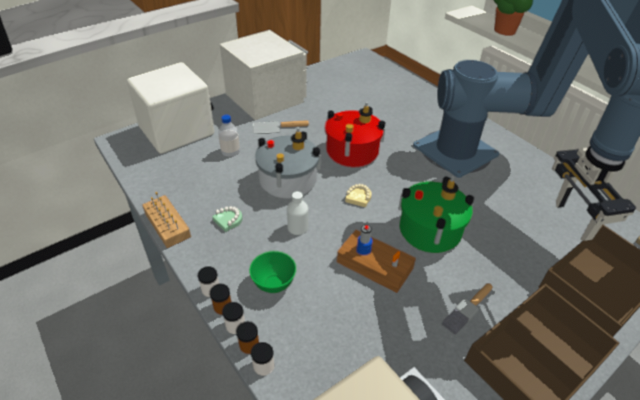

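View pics/top0.png

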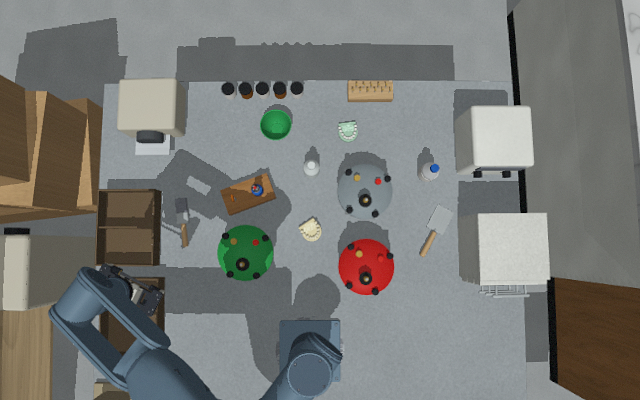

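The scene view shows grey, red and green pots. The grey one is at scene (288,165) and top (365,190). The gauge and stand are at scene (366,240) and top (257,189). I'll check these in close crops.

Run:
```python
import cv2, numpy as np
t=cv2.imread("pics/top0.png"); s=cv2.imread("pics/scene0.png")
c=lambda im,x,y,w,h:cv2.resize(im[y:y+h,x:x+w],(400,300),interpolation=cv2.INTER_CUBIC)
o=np.vstack([np.hstack([c(t,325,145,80,60+0) if 0 else c(t,320,145,100,75),c(t,215,165,80,60)]),np.hstack([c(s,240,115,100,75),c(s,325,220,100,75)])])
cv2.imwrite("pics/crop0.png",o)
```

```text
(no output)
```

View pics/crop0.png

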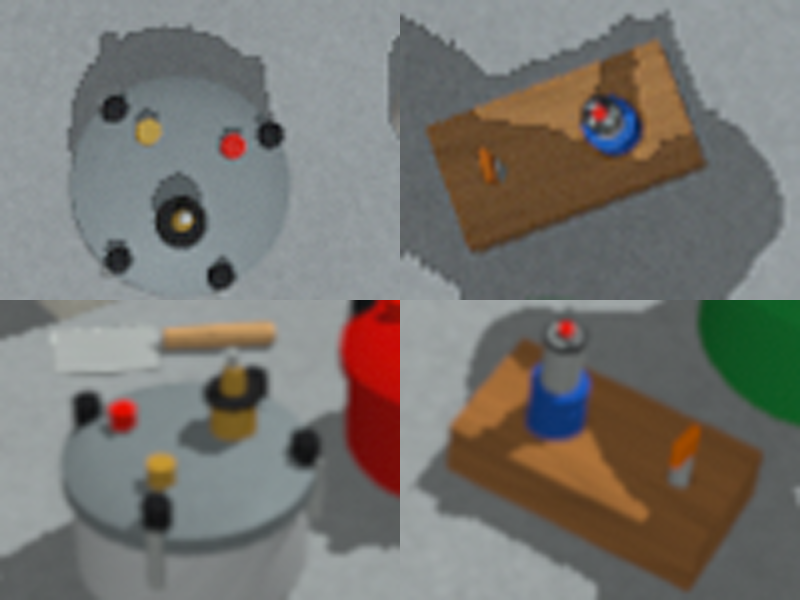

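Candidates for the gauge: only the blue cup with grip at scene (366,240) / top (257,189). The blue-capped bottle at top (432,171) is not it.
Candidates for the valve on the grey pot: the washer and stem at top (365,200) / scene (298,138), and a small brass fitting without a washer at top (357,178). The red pot valve at (366,279) and green pot valve at (242,264) are not meant. I choose the grey pot's washer and stem, which the crop confirms.

```bash
cat > h.py <<'E'
import cv2, numpy as np
from bench import *
def cam(n):
    m=camera_model(n);K=np.array([[m['fx'],0,m['cx']],[0,m['fy'],m['cy']],[0,0,1.]]);R=cv2.Rodrigues(np.array(m['rvec']))[0];t=np.array(m['tvec'],float)
    return K,np.array([m['k1'],0,0,0,0.]),R,t
def ray(n,p):
    K,D,R,t=cam(n);u=cv2.undistortPoints(np.array([[p]],float),K,D)[0,0]
    d=R.T@np.array([u[0],u[1],1.]);return -R.T@t,d/np.linalg.norm(d)
def onz(n,p,z):
    o,d=ray(n,p);return o+d*(z-o[2])/d[2]
def tri(pt,ps):
    A=np.zeros((3,3));b=np.zeros(3);L=[ray("top",pt),ray("scene",ps)]
    for o,d in L:
        P=np.eye(3)-np.outer(d,d);A+=P;b+=P@o
    x=np.linalg.solve(A,b);return x,[np.linalg.norm((np.eye(3)-np.outer(d,d))@(x-o)) for o,d in L]
def proj(n,X):
    K,D,R,t=cam(n);return cv2.projectPoints(np.array([X],float),cv2.Rodrigues(R)[0],t,K,D)[0][0,0]
def comp(im,mask,seed,r):
    """list components within r of seed: centroid, area, bbox"""
    n,l,s,c=cv2.connectedComponentsWithStats(mask.astype(np.uint8))
    return [(c[i].round(2),s[i]) for i in range(1,n) if np.hypot(*(c[i]-seed))<r]
E
python3 - <<'E'
from h import *
im={n:cv2.imread(f"pics/{n}0.png") for n in("top","scene")}
for n,sg,sv in(("top",(257,189),(365,200)),("scene",(366,240),(298,138))):
    I=im[n].astype(int);b,g,r=I[...,0],I[...,1],I[...,2]
    H=cv2.cvtColor(im[n],cv2.COLOR_BGR2HSV)
    print(n,'camera pos',ray(n,(0,0))[0])
    print(' red',comp(0,(r>130)&(g<90)&(b<90),sg,20))
    print(' blue',comp(0,(b>90)&(b>r+50)&(b>g+35),sg,20))
    print(' black',comp(0,I.max(2)<55,sv,12))
    print(' brass',comp(0,(H[...,0]>12)&(H[...,0]<30)&(H[...,1]>110)&(I.max(2)>70),sv,18))
    print(' wood', [c for c in comp(0,(H[...,0]>5)&(H[...,0]<22)&(H[...,1]>90),sg,30) if c[1][4]>50])
    print(' orange',comp(0,(r>180)&(g>70)&(g<150)&(b<60),sg,45))
E
```

```text
top camera pos [ 363.57343764   -8.68729874 1579.7702776 ]
 red [(array([254.29, 187.  ]), array([253, 186,   3,   3,   7], dtype=int32))]
 blue [(array([257.83, 191.27]), array([252, 185,  11,  11,  48], dtype=int32))]
 black [(array([364.35, 199.71]), array([359, 194,  12,  12,  89], dtype=int32))]
 brass [(array([364.93, 200.4 ]), array([363, 198,   6,   5,  15], dtype=int32))]
 wood [(array([246.69, 194.26]), array([ 220,  173,   56,   42, 1215], dtype=int32))]
 orange []
scene camera pos [1099.7025824   724.79249927  924.02170811]
 red [(array([366.33, 226.67]), array([365, 225,   4,   5,  15], dtype=int32)), (array([356., 237.]), array([356, 237,   1,   1,   1], dtype=int32)), (array([351., 248.]), array([351, 248,   1,   1,   1], dtype=int32))]
 blue [(array([364.18, 246.68]), array([357, 237,  15,  17, 161], dtype=int32))]
 black [(array([299.19, 137.75]), array([292, 132,  14,  11,  69], dtype=int32))]
 brass [(array([295.18, 123.37]), array([282, 121,  26,   6, 109], dtype=int32)), (array([298.12, 135.12]), array([295, 132,   7,   7,  43], dtype=int32)), (array([297.83, 145.46]), array([293, 142,  11,   8,  72], dtype=int32))]
 wood [(array([376.86, 262.19]), array([ 337,  230,   78,   63, 2397], dtype=int32))]
 orange []
```

Run:
```python
from h import *
s=cv2.imread("pics/scene0.png");t=cv2.imread("pics/top0.png")
c=lambda im,x,y,w,h:cv2.resize(im[y:y+h,x:x+w],(400,300),interpolation=cv2.INTER_NEAREST)
o=np.vstack([np.hstack([c(s,280,120,40,30),c(t,345,185,40,30)]),np.hstack([c(s,346,218,40,30),c(t,237,175,40,30)])])
cv2.imwrite("pics/z.png",o)
print(tri((254.29,187),(366.33,226.67)))
for zz in (145,):
    print(tri((364.4,199.6),(298.5,137.3)))
for z in(139,145,151): print(onz("top",(364.4,199.6),z),proj("scene",onz("top",(364.4,199.6),z)))
g=tri((254.29,187),(366.33,226.67))[0]
print([proj("top",(g[0],g[1],z)) for z in (42,72,112)],[proj("scene",(g[0],g[1],z)) for z in (42,72,112)])
```

```text
(array([544.701319  , 173.65180037, 114.9754499 ]), [np.float64(0.2877609293156609), np.float64(0.28776092931572)])
(array([ 497.61234577, -179.28496121,  145.05662532]), [np.float64(0.16510890726406752), np.float64(0.16510890726395688)])
[ 498.30653969 -180.1129352   139.        ] [298.0986715  138.99617149]
[ 497.7454519  -179.39904359  145.        ] [298.37946119 137.30292793]
[ 497.1843641  -178.68515198  151.        ] [298.66207873 135.59928442]
[array([256.99832549, 189.54464178]), array([255.94129909, 188.50291027]), array([254.46591861, 187.04873115])] [array([363.95424914, 247.13147133]), array([364.95640185, 238.94571156]), array([366.34565209, 227.5548399 ])]
```

View pics/z.png

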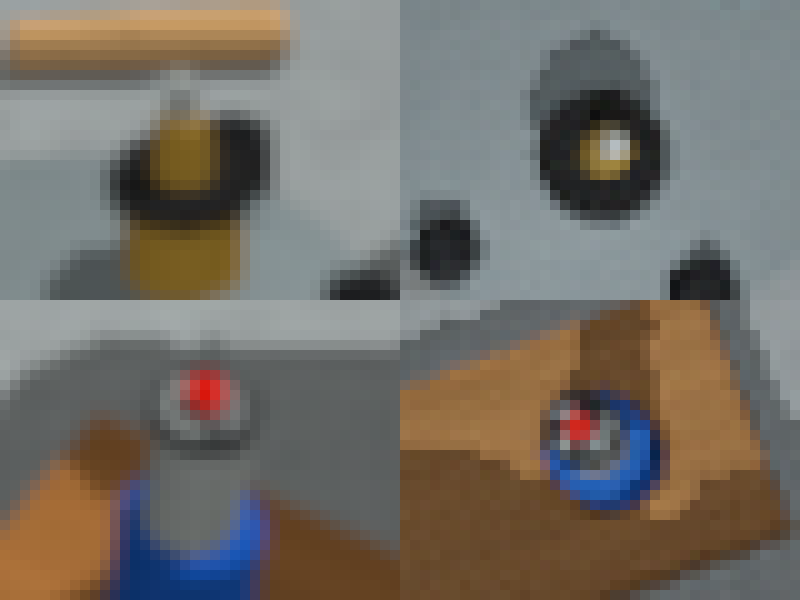

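```bash
cat >> h.py <<'E'
def Q(jaw): a=np.radians(jaw+90)/2; return [float(np.cos(a)),float(np.sin(a)),0.,0.]
E
python3 - <<'E'
from h import *
print('pin',tri((366.0,199.6),(297.5,129)))
print('key',onz("top",(232.8,197.8),75))
for i in range(4): print(get_ee_pos(),get_joints(),get_ft_force(),get_gripper_width())
for j in (63,-27,153):
    for p in ((544.5,173.5,73),(544.5,173.5,250),(497.6,-179.3,205),(497.6,-179.3,280)):
        q=inverse_kinematics(p,Q(j)); print(j,p,None if q is None else np.round(q,2))
E
```

```text
pin (array([ 496.48508344, -182.33292152,  170.54705134]), [np.float64(1.5057496510877089), np.float64(1.5057496510875716)])
key [513.78162654 250.42135657  75.        ]
[239.30338031 494.67172803 217.90106822] [ 9.17201618e-01  2.59272813e-01  1.53596944e+00 -4.06031462e-06
  1.34798232e+00 -2.02810795e-01] [-0.17796621 -0.31259056 -0.82045209] 0.99893769484735
[239.30338031 494.67172803 217.90106822] [ 9.17201618e-01  2.59272813e-01  1.53596944e+00 -4.06031462e-06
  1.34798232e+00 -2.02810795e-01] [-0.17796621 -0.31259056 -0.82045209] 0.99893769484735
[239.30338031 494.67172803 217.90106822] [ 9.17201618e-01  2.59272813e-01  1.53596944e+00 -4.06031462e-06
  1.34798232e+00 -2.02810795e-01] [-0.17796621 -0.31259056 -0.82045209] 0.99893769484735
[239.30338031 494.67172803 217.90106822] [ 9.17201618e-01  2.59272813e-01  1.53596944e+00 -4.06031462e-06
  1.34798232e+00 -2.02810795e-01] [-0.17796621 -0.31259056 -0.82045209] 0.99893769484735
63 (544.5, 173.5, 73) [ 0.11  0.43  1.67 -0.    1.04 -0.99]
63 (544.5, 173.5, 250) [ 0.11  0.28  1.43 -0.    1.43 -0.99]
63 (497.6, -179.3, 205) [-0.56  0.23  1.61 -0.    1.3  -1.66]
63 (497.6, -179.3, 280) [-0.56  0.19  1.48 -0.    1.48 -1.66]
-27 (544.5, 173.5, 73) [ 0.11  0.43  1.67 -0.    1.04  0.58]
-27 (544.5, 173.5, 250) [ 0.11  0.28  1.43 -0.    1.43  0.58]
-27 (497.6, -179.3, 205) [-0.56  0.23  1.61 -0.    1.3  -0.09]
-27 (497.6, -179.3, 280) [-0.56  0.19  1.48 -0.    1.48 -0.09]
153 (544.5, 173.5, 73) [ 0.11  0.43  1.67 -0.    1.04 -2.56]
153 (544.5, 173.5, 250) [ 0.11  0.28  1.43 -0.    1.43 -2.56]
153 (497.6, -179.3, 205) [-0.56  0.23  1.61 -0.    1.3   3.06]
153 (497.6, -179.3, 280) [-0.56  0.19  1.48 -0.    1.48  3.06]
```

Run:
```python
from h import *
x,y=544.2,173.5
move_to((x,y,230),Q(63)); print(get_time_s(),get_ee_pos())
print(move_l((x,y,74),rate=120,contact_N=6)); print(get_time_s(),get_ee_pos(),get_ft_force())
close(4); print('A',get_gripper_width(),get_ee_pos(),get_ft_force(),get_time_s())
open_gripper()
move_to((x,y,74),Q(-27)); print(get_ee_pos())
f0=np.array(get_ft_force())
close(30); print('B',get_gripper_width(),get_ee_pos(),get_ft_force()-f0,get_time_s())
cv2.imwrite("pics/s1.png",grab_frame("scene"))
```

```text
1.725 [543.69797434 174.48409378 230.0292083 ]
False
3.175 [544.82327912 173.59693203  74.76746197] [ 0.02623062 -1.0254362  -0.00336372]
A 0.2560846855105606 [544.23863187 173.47331789  74.03599262] [-0.80358121 -0.07963993 -0.43111495] 4.25
[544.20702824 173.46521333  74.00970513]
B 0.2538557320975404 [544.22435055 173.48031685  73.98313681] [-1.42747029  0.0697233  -0.31902737] 7.9167
```

View pics/s1.png

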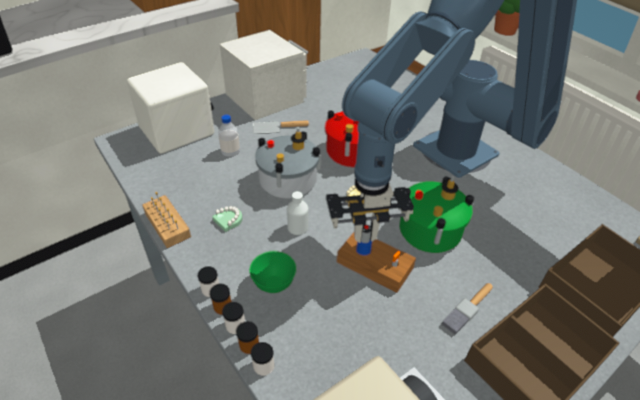

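Run:
```python
from h import *
x,y=get_ee_pos()[:2]
move_l((544.2,173.5,150),rate=100); print(get_ft_force(),get_gripper_width())
move_l((544.2,173.5,262),rate=200)
move_to((497.6,-179.3,262),Q(-27)); dwell(0.3)
print(get_ee_pos(),get_time_s(),get_ft_force(),get_gripper_width())
for n in("scene","top"):
    cv2.imwrite(f"pics/{n}2.png",grab_frame(n))
s=cv2.imread("pics/scene2.png");t=cv2.imread("pics/top2.png")
cv2.imwrite("pics/z2.png",np.hstack([cv2.resize(s[90:165,260:335],(400,400),interpolation=cv2.INTER_CUBIC),cv2.resize(t[140:260,305:425],(400,400))]))
```

```text
[-0.3075688   0.57802499 -1.57820008] 0.2515141423527672
[ 497.90523856 -178.53642112  262.04462799] 11.2167 [-0.22985848  0.52887428 -1.15529647] 0.25251981432974807
```

View pics/z2.png

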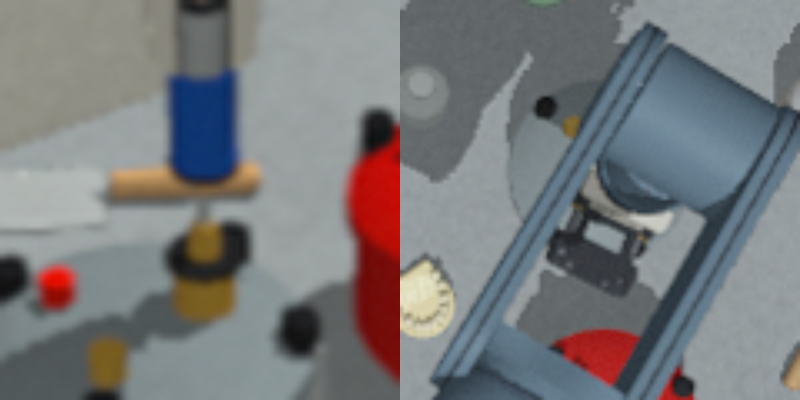

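The gauge hangs centred just above the valve: cup axis at scene (298,115), valve stem at (298,135). I'll measure the lateral offset numerically.

Run:
```python
from h import *
I=cv2.imread("pics/scene2.png").astype(int);b,g,r=I[...,0],I[...,1],I[...,2]
H=cv2.cvtColor(I.astype(np.uint8),cv2.COLOR_BGR2HSV)
w=np.clip((b-r)/ (b-r)[106:120,294:302].mean(),0,1)
rows=range(107,120); 
cols=[ (w[v,288:308]*np.arange(288,308)).sum()/w[v,288:308].sum() for v in rows]
print('cup',np.polyfit(rows,cols,1), np.mean(cols),np.mean(rows))
br=np.clip((r-b)/60.,0,1)
for rng,nm in ((range(133,138),'stem'),(range(143,147),'boss')):
    c=[(br[v,288:310]*np.arange(288,310)).sum()/br[v,288:310].sum() for v in rng]; print(nm,np.round(c,2),list(rng))
for X in((497.6,-179.3),):
    for z in (125,130,155,160,200,215,230,250): print(z,proj("scene",(*X,z)).round(2))
P=lambda dx,dy,z:proj("scene",(497.6+dx,-179.3+dy,z))
print('du/dx,dy',P(1,0,150)-P(0,0,150),P(0,1,150)-P(0,0,150))
```

```text
cup [3.14286425e-02 2.94137338e+02] 297.68877458593846 113.0
stem [298.22 298.07 297.93 297.91 297.86] [133, 134, 135, 136, 137]
boss [297.99 297.93 297.88 297.87] [143, 144, 145, 146]
125 [298.54 143.09]
130 [298.51 141.66]
155 [298.4  134.37]
160 [298.37 132.89]
200 [298.18 120.78]
215 [298.11 116.12]
230 [298.03 111.39]
250 [297.93 104.97]
du/dx,dy [-0.29724141  0.11979799] [0.20201867 0.17181181]
```

Run:
```python
from h import *
I=cv2.imread("pics/scene2.png").astype(int);w=I[...,0]-I[...,2]
print(w[100:128,298], w[100:128,297])
d=np.array([.554,.832]);X=np.array([497.6,-179.3])
print('rim front',proj("scene",(*(X+18*d),200)),'shoulder front edge',proj("scene",(*(X+12*d),260)))
I0=cv2.imread("pics/scene0.png").astype(int)
print(I0[128:150,298].tolist())
for z in(139,142,145,148,151): print(z,proj("scene",(*(X+21.5*d),z)))
t=cv2.imread("pics/top0.png").max(2)
print(t[190:209,364],t[200,354:375])
```

```text
[  1   1   1   6  33  73  98 100  97  99  98  98  99  96  99 100  98  99
 100  99  98 100  90  46 -23 -54 -36  -3] [  2   2   0   6  31  71  97  99  99  98  99  99 100 101 100 100  99  99
 100 100 100  99  89  44 -18 -48 -37  -5]
rim front [298.23941145 124.52409084] shoulder front edge [297.92238522 104.13087897]
[[147, 150, 144], [124, 125, 121], [111, 114, 113], [95, 113, 121], [67, 112, 136], [41, 102, 131], [34, 94, 122], [32, 92, 118], [32, 91, 118], [32, 91, 116], [32, 80, 103], [35, 51, 61], [37, 37, 36], [32, 32, 34], [27, 43, 53], [29, 71, 90], [32, 90, 115], [34, 94, 121], [33, 93, 120], [34, 93, 120], [33, 92, 118], [47, 90, 112]]
139 [298.54521544 143.62064895]
142 [298.53098526 142.74351435]
145 [298.51673089 141.86376843]
148 [298.50245236 140.98140158]
151 [298.48814968 140.09640418]
[ 96  97  96  91  39  27  15  47 103 133 144 140 111  34  39  40  64 125
 160] [149 151 151 141 111  34  37  37  54 110 144 159 181 161  86  40  37  89
 137 149 147]
```

Run:
```python
from h import *
x,y=497.1,-179.8
move_l((x,y,240),rate=100); dwell(.3); f0=np.array(get_ft_force());print(f0,get_ee_pos())
c=move_l((x,y,198),rate=25,contact_N=4)
print(c,get_ee_pos(),get_ft_force()-f0,get_moment(),get_time_s(),get_gripper_width())
cv2.imwrite("pics/s3.png",cv2.resize(grab_frame("scene")[90:165,250:350],(800,600),interpolation=cv2.INTER_CUBIC))
np.save("f0.npy",f0)
```

```text
[ 0.52981093  0.98926115 -2.09460521] [ 497.34744245 -179.9746966   240.54745824]
True [ 497.0316632  -179.80888314  215.58092887] [-0.02466015 -1.23185621  4.49755252] [-0.10071363  0.01728145  0.01896584] 12.9833 0.25339766507366834
```

View pics/s3.png

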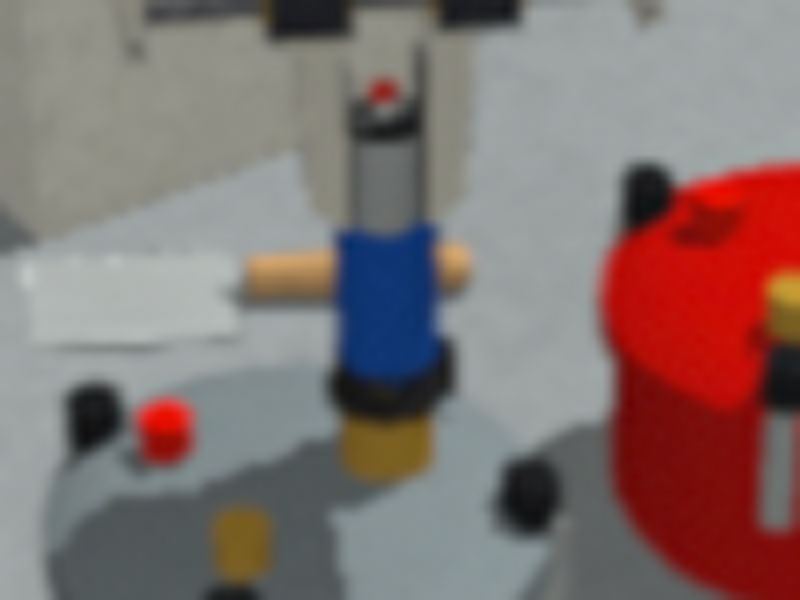

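Run:
```python
from h import *
f0=np.load("f0.npy");x,y=497.1,-179.8
move_l((x,y,211.5),rate=20)
z=211.5;F=lambda:(np.array(get_ft_force())-f0)
f=F();print(z,f.round(1),get_ee_pos()[2])
while z>198:
    z-=1.0 if f[2]<11 else (0.5 if f[2]<14.5 else 0.3)
    move_l((x,y,z),rate=12); dwell(.1); f=F(); print(round(z,1),f.round(1),round(get_ee_pos()[2],2),round(get_time_s(),2))
    if f[2]>16.2: break
t=get_time_s()
for i in range(5):
    dwell(.5); print(F().round(1),get_ee_pos().round(2),np.round(get_moment(),2),get_time_s())
cv2.imwrite("pics/s4.png",cv2.resize(grab_frame("scene")[90:165,250:350],(800,600),interpolation=cv2.INTER_CUBIC))
```

```text
211.5 [-1.3 -0.7  7.1] 211.9491746111879
210.5 [-2.2 -1.   7.3] 211.02 13.72
209.5 [-1.3 -0.5  7.8] 209.97 14.07
208.5 [-0.7  0.1  8.4] 209.26 14.42
207.5 [-1.7  0.4 11.8] 208.71 14.77
207.0 [-2.6  0.6 12. ] 208.43 15.12
206.5 [-3.4  0.4 14.4] 208.17 15.47
206.0 [-3.5  1.3 15.9] 207.9 15.82
205.7 [-4.1  0.5 17. ] 207.71 16.17
[-3.3  0.2 15.5] [ 497.33 -179.94  207.73] [ 0.37  0.82 -0.02] 16.6667
[-3.6  1.3 15.6] [ 497.32 -179.93  207.71] [0.41 0.76 0.03] 17.1667
[-3.7  0.6 15.5] [ 497.35 -179.95  207.71] [ 0.33  0.83 -0.04] 17.6667
[-3.8  0.4 16.5] [ 497.32 -179.94  207.71] [ 0.41  0.77 -0.05] 18.1667
[-3.8  0.2 16.6] [ 497.31 -179.92  207.7 ] [0.32 0.84 0.01] 18.6667
```

View pics/s4.png

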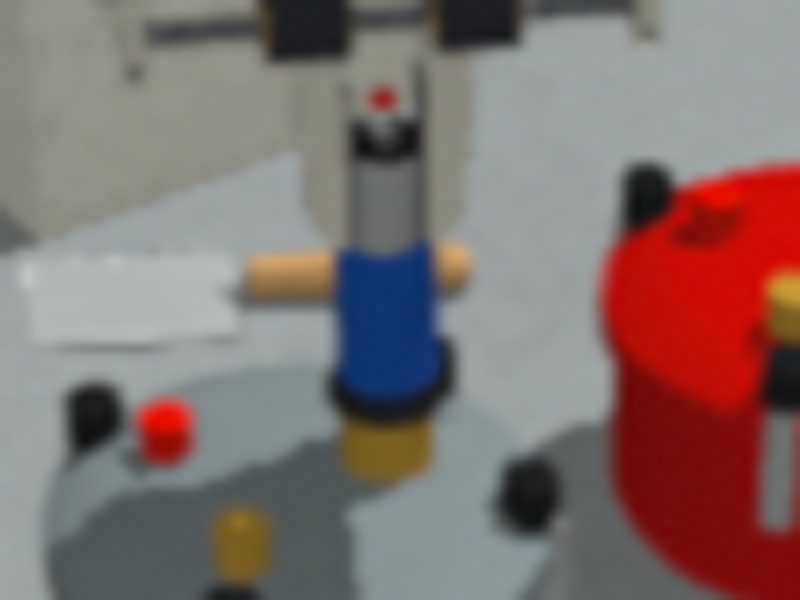

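The rod now stands clearly further out: red tip at crop (383,99) and grip top at about (383,150), where the gap was about 26 crop px smaller before. I held 15.5–17 N for about 3 s. Next I'll lift off and carry the gauge back.

Run:
```python
from h import *
f0=np.load("f0.npy");x,y=497.1,-179.8
move_l((x,y,225),rate=40); move_l((x,y,262),rate=120); dwell(.2); print((np.array(get_ft_force())-f0).round(2))
cv2.imwrite("pics/s5.png",cv2.resize(grab_frame("scene")[60:135,250:350],(800,600),interpolation=cv2.INTER_CUBIC))
move_to((544.2,173.5,262),Q(-27)); dwell(.3); print(get_ee_pos(),get_gripper_width())
move_l((544.2,173.5,125),rate=120); dwell(.2)
cv2.imwrite("pics/s6.png",cv2.resize(grab_frame("scene")[195:285,315:435],(800,600),interpolation=cv2.INTER_CUBIC))
print(get_ee_pos(),get_time_s(),get_ft_force())
```

```text
[-0.31 -1.49  0.65]
[544.43197254 172.58324539 262.01440688] 0.25240187923759966
[544.48207418 173.5388627  125.53025038] 23.2417 [-0.13537579 -0.10444046 -2.31099165]
```

View pics/s5.png

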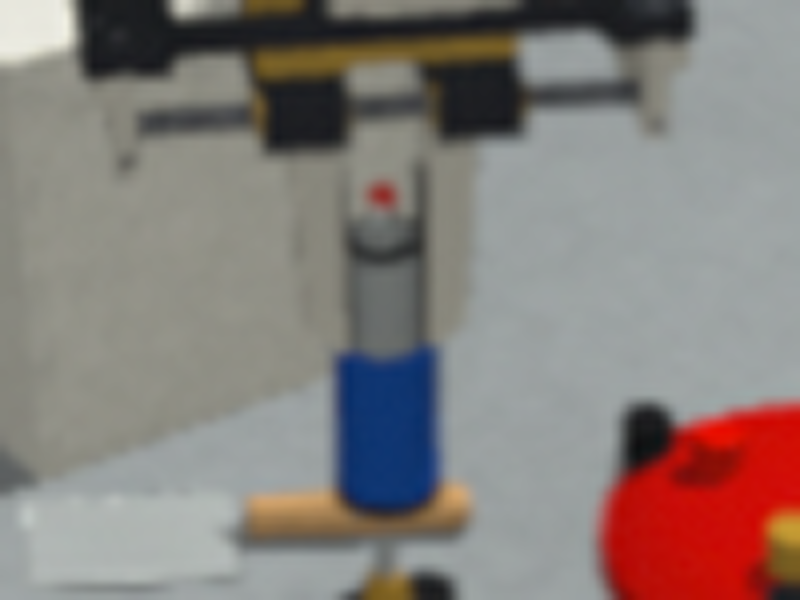

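View pics/s6.png

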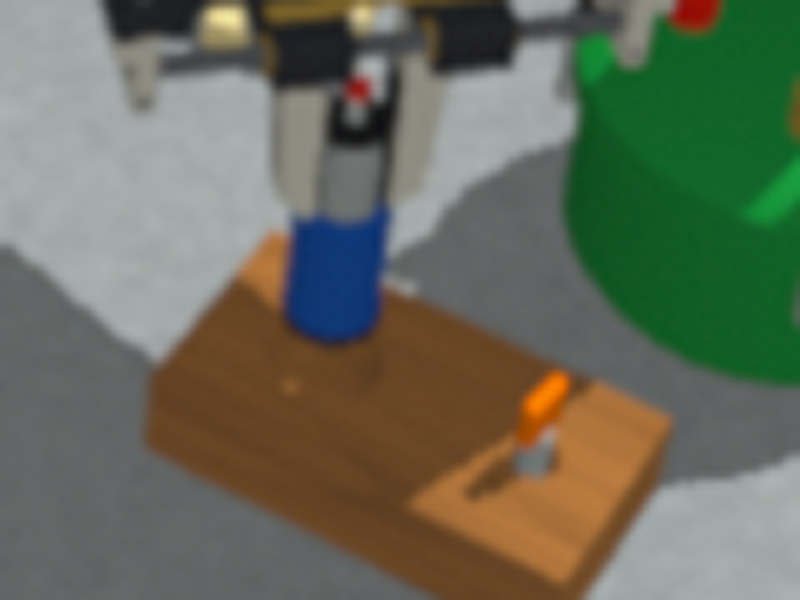

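The first picture shows the rod still out, with its tip at crop (382,192). The second shows the gauge upright just above the well, cup bottom at crop (335,335). I'll lower it with contact sensing.

Run:
```python
from h import *
x,y=544.2,173.5
f0=np.array(get_ft_force())
c=move_l((x,y,71),rate=30,contact_N=4)
print(c,get_ee_pos(),get_ft_force()-f0,get_time_s())
cv2.imwrite("pics/s7.png",cv2.resize(grab_frame("scene")[195:285,315:435],(800,600),interpolation=cv2.INTER_CUBIC))
```

```text
True [544.21767691 173.48180443  73.92631961] [-0.0730509   0.65665627  6.27719554] 24.775
```

View pics/s7.png

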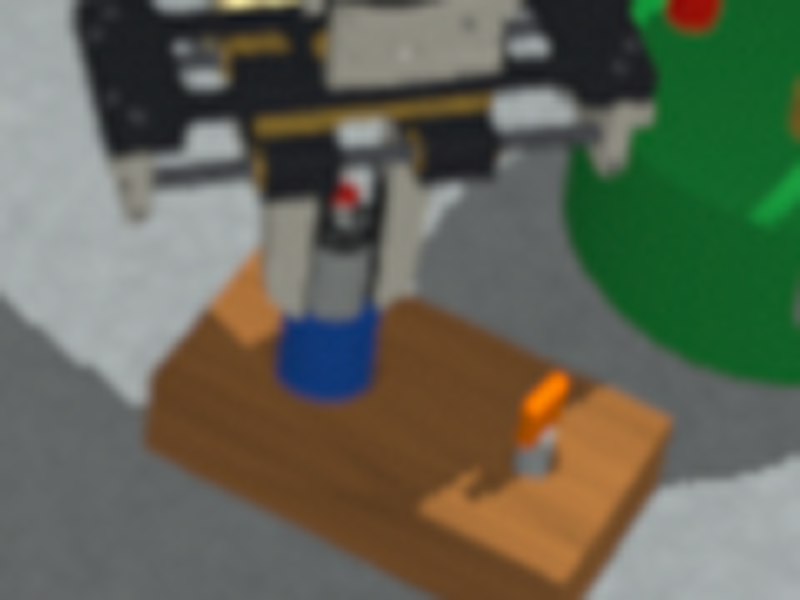

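The gauge sits on the well floor (TCP 73.9, as at the grasp) with the cup sunk in. I'll release it and withdraw.

Run:
```python
from h import *
x,y=544.2,173.5
open_gripper(); print(get_gripper_width())
move_l((x,y,230),rate=100)
move_joints([0.917,0.259,1.535,0,1.348,-0.203]); dwell(.5)
for n in("scene","top"): cv2.imwrite(f"pics/{n}8.png",grab_frame(n))
print(get_time_s())
s=cv2.imread("pics/scene8.png")
I=s.astype(int);tI=cv2.imread("pics/top8.png").astype(int)
m=lambda I:(I[...,2]>130)&(I[...,1]<90)&(I[...,0]<90)
a=comp(0,m(tI),(254,187),10);b=comp(0,m(I),(366,224),12);print(a,b)
if a and b: print(tri(max(a,key=lambda q:q[1][4])[0],max(b,key=lambda q:q[1][4])[0]))
for n in("scene","top"):
    d=cv2.absdiff(cv2.imread(f"pics/{n}0.png"),cv2.imread(f"pics/{n}8.png")).max(2)>40
    print(n,[tuple(q[1]) for q in comp(0,d,(320,200),500) if q[1][4]>4])
cv2.imwrite("pics/z8.png",np.hstack([cv2.resize(s[195:285,315:435],(400,300),interpolation=cv2.INTER_CUBIC),cv2.resize(cv2.imread("pics/scene0.png")[195:285,315:435],(400,300),interpolation=cv2.INTER_CUBIC)]))
```

```text
1.000449839626981
29.9583
[(array([254.29, 187.  ]), array([253, 186,   3,   3,   7], dtype=int32))] [(array([366.38, 223.62]), array([365, 222,   4,   4,  13], dtype=int32))]
(array([543.88986305, 172.31307996, 123.63931999]), [np.float64(0.653825223596669), np.float64(0.6538252235967527)])
scene [(np.int32(365), np.int32(222), np.int32(4), np.int32(3), np.int32(12)), (np.int32(362), np.int32(226), np.int32(9), np.int32(6), np.int32(39))]
top [(np.int32(251), np.int32(184), np.int32(3), np.int32(6), np.int32(11))]
```

View pics/z8.png

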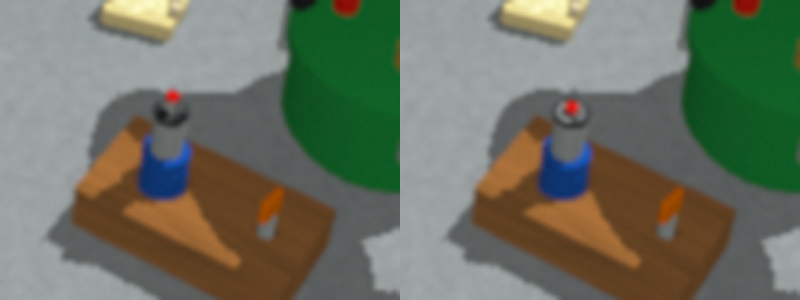

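View pics/scene8.png

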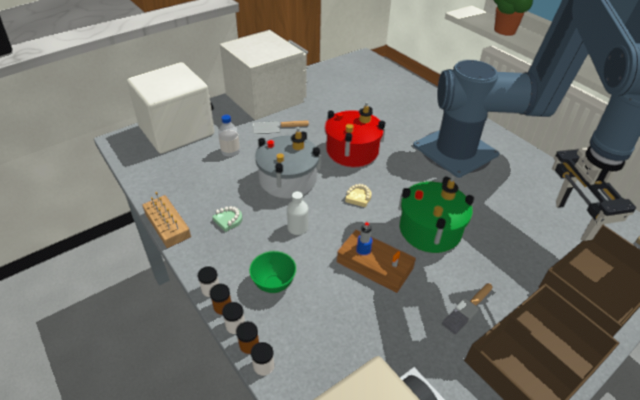

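Run:
```python
from h import *
for k,off in(("s3",(250,90)),("s4",(250,90)),("s5",(250,60))):
    I=cv2.imread(f"pics/{k}.png").astype(int);b,g,r=I[...,0],I[...,1],I[...,2]
    m=(r>g+50)&(r>b+50); c=[q for q in comp(0,m,(382,130),80)]
    w=(b-r)[:,375:392].mean(1); bl=np.where(w>50)[0]
    print(k,[(q[0]/8+off,q[1][3]/8) for q in c],'blue rows',bl.min()/8+off[1],bl.max()/8+off[1])
    print(I[c[0][1][1]:bl.min():8,383].tolist())
```

```text
s3 [(array([297.8475 , 101.41375]), np.float64(2.875))] blue rows 119.5 137.25
[[82, 89, 141], [36, 42, 144], [43, 47, 143], [92, 95, 132], [107, 110, 111], [75, 76, 72], [36, 35, 34], [36, 36, 36], [80, 81, 78], [108, 111, 107], [110, 112, 109], [109, 111, 108], [108, 111, 107], [109, 111, 107], [109, 110, 107], [108, 109, 106], [108, 109, 106], [108, 110, 108], [107, 109, 106], [109, 93, 83]]
s4 [(array([297.83375, 102.32625]), np.float64(2.75))] blue rows 122.125 139.625
[[81, 89, 141], [37, 43, 144], [49, 54, 144], [101, 104, 138], [115, 118, 117], [101, 103, 99], [80, 81, 78], [54, 54, 52], [38, 37, 37], [54, 54, 53], [91, 92, 89], [110, 111, 108], [110, 112, 108], [108, 111, 106], [108, 110, 106], [109, 110, 106], [108, 110, 106], [108, 109, 106], [108, 110, 107], [108, 110, 107], [109, 105, 100], [113, 80, 66]]
s5 [(array([297.80625,  84.3725 ]), np.float64(2.625))] blue rows 105.0 123.25
[[81, 89, 142], [42, 47, 142], [60, 64, 142], [101, 105, 137], [114, 117, 120], [109, 112, 107], [103, 106, 102], [100, 101, 98], [76, 78, 75], [57, 58, 56], [80, 81, 78], [104, 106, 102], [109, 111, 108], [108, 111, 107], [108, 110, 106], [108, 110, 106], [108, 109, 106], [108, 110, 106], [108, 109, 106], [107, 109, 106], [106, 109, 105], [108, 100, 92]]
```

Run:
```python
from h import *
for k in("scene0","scene8"):
    J=cv2.imread(f"pics/{k}.png")[195:285,315:435]
    I=cv2.resize(J,None,fx=8,fy=8,interpolation=cv2.INTER_CUBIC).astype(int);b,g,r=I[...,0],I[...,1],I[...,2]
    m=(r>g+50)&(r>b+50); c=comp(0,m,((366-315)*8,(225-195)*8),60)
    x0=int((364.6-315)*8);w=(b-r)[:,x0-8:x0+9].mean(1); bl=np.where(w>60)[0]
    print(k,[(q[0]/8+(315,195),q[1][4]) for q in c],'blue',bl.min()/8+195,bl.max()/8+195)
    cv2.imwrite(f"pics/m_{k}.png",I[160:460,240:640].astype(np.uint8))
g=(544.2,173.5)
for z in(112,118,128,140): print(z,proj("scene",(*g,z)).round(2),proj("top",(*g,z)).round(2))
a=cv2.imread("pics/m_scene0.png");b=cv2.imread("pics/m_scene8.png");cv2.imwrite("pics/m.png",np.hstack([a,b]))
```

```text
scene0 [(array([366.59125, 227.13875]), np.int32(1130))] blue 243.625 254.125
scene8 [(array([366.90625, 223.91125]), np.int32(1040))] blue 243.0 254.125
112 [366.47 227.43] [254.51 187.2 ]
118 [366.68 225.67] [254.28 186.98]
128 [367.04 222.71] [253.9 186.6]
140 [367.48 219.11] [253.43 186.14]
```

View pics/m.png

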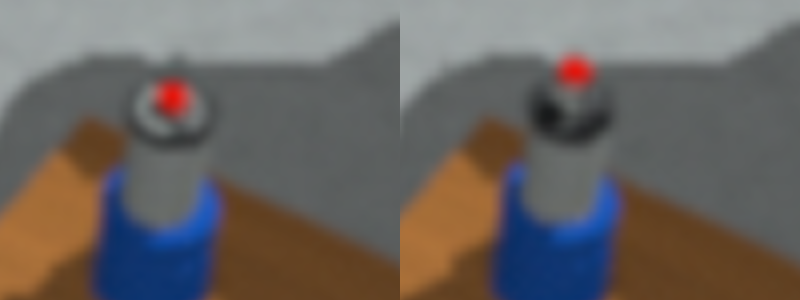

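Run:
```python
from h import *
I=cv2.resize(cv2.imread("pics/scene2.png")[60:135,250:350],(800,600),interpolation=cv2.INTER_CUBIC);cv2.imwrite("pics/s2c.png",I);I=I.astype(int)
b,g,r=I[...,0],I[...,1],I[...,2]
m=(r>g+50)&(r>b+50); print([(q[0]/8+(250,60),q[1][4]) for q in comp(0,m,(382,230),80)])
w=(b-r)[:,375:392].mean(1);bl=np.where(w>50)[0];print(bl.min()/8+60,bl.max()/8+60)
x=(497.1,-179.8)
for t in(262,215.6,207.7):
    print(t,[proj("scene",(*x,t-2+dz))[1].round(2) for dz in(0,46,56,66)])
```

```text
[(array([297.65125,  87.94   ]), np.int32(545))]
105.0 123.25
262 [np.float64(101.57), np.float64(86.16), np.float64(82.72), np.float64(79.24)]
215.6 [np.float64(116.42), np.float64(101.7), np.float64(98.42), np.float64(95.09)]
207.7 [np.float64(118.88), np.float64(104.28), np.float64(101.02), np.float64(97.72)]
```

Run:
```python
from bench import *
finish_job(); print(get_time_s())
```

```text
the job is handed in; nothing more can be done
the job is handed in; nothing more can be done
```

The gauge is back upright in its well with the indicator rod standing out about 10 mm, and the job is handed in. The robot's clock read 30.0 s at the last check before handing in.

- **Pressing:** I pressed the gauge over the grey pot's valve at 14 to 17 N for about 3 s, a little longer than the two seconds asked. The highest force I read was 17 N.
- **Side load:** While pressed there was a sideways force of about 3.8 N and a moment of about 0.8 N·m. The press was therefore slightly off-centre rather than perfectly square.
- **Rod:** Three separate measurements put it 10 to 11 mm out: during pressing, after lifting off, and back in the stand. That agrees with the 6 to 18 mm expected for a good seal. One earlier, cruder comparison suggested less, because the rod had already moved a little when the pin first touched.
- **Final scene:** Before-and-after pictures from both cameras differ only at the top of the gauge (the rod and the grip end). The gripper is open and the arm is back at its start pose, touching nothing.

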